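# Open the spring-loaded filter housing

### The job

Open the grinder's water filter: unscrew its tall black cap anticlockwise over several turns of the wrist without pulling on the thread or leaning on it, and keep hold of it as it comes off, because a spring inside throws it off once the thread lets go. Then set the cap down gently, upright with its open side down, in the round steel tray, let go and move clear, leaving the two specimens and the pen where they are.

Things in the scene. Friction and masses are not known exactly. Their poses are not given: they have to be found in the camera images.
- filter_cap: Black ribbed screw cap, 50 mm high, about 70 g, a grey raised mark on top along its +x. Origin: centre of its open underside; z up its axis. Solid grip in the upper 20 mm, 48 mm in diameter; hollow skirt below it, 45 mm in diameter. At the start screwed on the neck, underside 60 to 65 mm above the worktop, with 3 mm axial play (the spring keeps it at the top of it).
- cap_grip (a point): The point on the cap's axis at mid-height of its grip, 40 mm above its underside and 10 mm below its top; same axes. Right-hand thread: turned anticlockwise (from above) the cap rises about 12 mm per full turn and is let go, all round at once, after 1.1 to 1.5 turns (it differs), underside about 77 mm above the housing's foot. It stays where it is left on the thread.
- filter_housing: Fixed aluminium filter housing: bolted flange 84 mm in diameter, barrel 66 mm in diameter up to a shoulder at 58 mm, then the threaded neck, 37 mm across the thread (a cap let go is clear of it with its underside at 84 mm); two brass hose stubs reach 42 mm from the axis. Origin: centre of its foot on the worktop; z up. More than 40 N between cap and housing damages the thread.
- neck_top (a point): Centre of the neck's top rim, 87 mm above the housing's foot. A 17 mm spring follower pushes the cap up with about 8 N at the start and 6 N when the thread lets go; a hand on the cap feels that push arrive just then; a cap not held jumps off. It then stands 29 mm above the rim inside the hollow cap: lift the cap straight up past it.
- tray: Fixed round shallow steel tray with a dark rubber liner, 102 mm across its rim, 14 mm high; inner floor 4 mm above its origin, 88 mm in diameter. Origin: centre of its underside, on the worktop.
- specimen_a: Black round mounted specimen, 30 mm in diameter, 18 mm high, loose; bystander. Origin: centre of its underside.
- specimen_b: Grey round mounted specimen, 30 mm in diameter, 18 mm high, loose; bystander. Origin: centre of its underside.
- marker: White pen with a black cap, 138 mm long along its y, 17 mm thick, lying loose; bystander. Origin: centre of its underside.
Not all that is in view belongs to the job. Several things have the shape of the filter_cap; the one meant has the colours described above.

How it is judged:
On the way, in this order (a step that is already met when the one before it is completed fails the run):
1. the cap is turned up the thread to at least 69 mm above the housing's foot, still on the neck (z of filter_cap in the frame of filter_housing between 0.069 and 0.082 m and horizontal distance between filter_cap and filter_housing below 0.006 m), for 0.1 s.
2. the cap is off the thread and held in the fingers above the neck (z of filter_cap in the frame of filter_housing above 0.086 m and horizontal distance between filter_cap and filter_housing below 0.03 m and contact force between the fingers and filter_cap above 1 N), for 0.1 s.
At the end, for the whole second after the job is handed in: The cap stands on the tray's floor, its axis within 28 mm of the tray's centre (inside the rim) and its underside less than 8 mm above the tray's foot, upright (open side down, within 0.15 rad), at rest and released (horizontal distance between filter_cap and tray below 0.028 m and z of filter_cap in the frame of tray between 0 and 0.008 m and angle between filter_cap's own z axis and vertical below 0.15 rad and linear speed of filter_cap below 0.02 m/s and contact force between the fingers and filter_cap below 0.1 N); the robot touches nothing.
It fails at once if the cap or its thread is forced: more than 40 N between cap and housing (contact force between filter_cap and filter_housing above 40 N).
It fails at once if the cap flies off or drops: faster than 0.4 m/s with no finger on it (linear speed of filter_cap above 0.4 m/s and contact force between the fingers and filter_cap below 0.1 N).
It fails at once if the cap is banged down: more than 50 N between cap and tray (contact force between filter_cap and tray above 50 N).
It fails at once if a specimen or the pen is moved more than 20 mm (distance of any of specimen_a, specimen_b, marker from where it was at the start of the episode above 0.02 m).
It also fails if it takes over 72 s, if anything falls off the work surface, if the arm or the gripper's body presses on something with over 40 N, if the wrist force passes 120 N, or if a joint passes its speed limit or range.

### The arm

A 6-joint arm with a two-finger parallel gripper is mounted at the origin on a cart in front of the work surface, level with it; the furniture and walls round the work are solid. World frame = base frame: x ahead of the robot, y to its left, z up, the work surface at z = 0. Lengths are in m, angles in rad, forces in N, time in s.
With the tool pointing down it reaches from about 0.275 to 0.875 m from the base axis. Payload 12.5 kg.
Tool frame: the origin (TCP) lies at the very end of the fingers, on their centre line; the grasp point (between the pads) lies 19 mm behind it; z points along the fingers, y is the line along which they close (so a half turn about z gives the same grasp; the last joint's range is limited). The gripper opens to 85 mm and grips with 20 to 120 N. Pads are 22 mm wide; open, the fingers measure 114 mm over their backs; the gripper's body (76 mm by 85 mm) begins 54 mm behind the grasp point. The pads swing forward as they close: fully open they stand 13 mm farther back than shut.
Start: joints at [-1.213, 0.351, 1.652, -0, 1.139, -0.085], TCP at [0.236, -0.497, 0.231] pointing down, gripper open.
Joint ranges: [-2.75, 2.75], [-0.79, 2.1], [0.01, 2.65], [-1.57, 4.71], [0.07, 3.14], [-2.87, 2.87]. Speed limits (rad/s): [2.22, 2.22, 2.79, 3.14, 3.14, 3.14].

### API

Orientations are given as a rotation vector (axis times angle).
In Python, from cell import get_obs, grab_frame, hand_in gives the robot as it stands. The module is installed in compiled form; this text tells all that it offers.
- The arm moves only by the tool jog_arm, called after "Emit:" as name(argument=value, ...) on one line, values as JSON. Schema: {"type":"object","properties":{"ticks":{"type":"array","items":{"type":"array","prefixItems":[{"type":"array","items":{"type":"number"},"minItems":3,"maxItems":3},{"type":"array","items":{"type":"number"},"minItems":3,"maxItems":3}],"minItems":2,"maxItems":2},"minItems":1,"maxItems":20},"finger_gap":{"type":"number"},"grip_n":{"type":"number"},"only":{"type":"string"},"quiet":{"type":"boolean"},"lines":{"type":"string"}},"required":["ticks"],"additionalProperties":false}. ticks is a list of rows, 1 to 20 of them, each written [[dx, dy, dz], [rx, ry, rz]]: dx, dy, dz in m, then a rotation vector rx, ry, rz in rad; each row is the pose to reach, as a shift and turn from the pose commanded when the call began, along the tool's axes at that moment; what a row does not reach only later rows make up. A row lasts 1/12 s, in which the tool goes at most 0.0417 m and 0.125 rad, less where a joint would pass 70% of its speed; a pose out of reach is approached as far as the arm can. finger_gap is the finger opening in m, set as the call begins (left out keeps the last). The fingers move at their own pace and stop on an object; grip_n is the grip in N (left out, the last holds). Time passes only in rows, so rows that do not move let the fingers close. The tool returns the time, the measured TCP pose, the force, the opening and the grip force at its end. only (a regular expression) keeps the lines of the reply that match it, lines (a string "A,B") keeps lines A to B, and quiet returns only ok. Input that does not fit is refused with a message, and nothing moves.
- get_obs(): the state, without advancing time (a new reading comes with each control period).
- grab_frame(name): name is "side" or "top"; returns a dict with "frame" (480x640x3 uint8, red, green, blue), "camera_matrix" (3x3 intrinsics, pixels), "rvec" (rotation vector, rad) and "tvec" (3), from world to camera coordinates, as OpenCV has them. Camera axes: x right, y down, z forward; pixel columns grow to the right and rows downward; lengths in m; the calibration is good to about 2 mm. A picture is of the moment at which its call begins. There is no depth.
- hand_in(): hands the job in; it is judged then, once.
The state is a dict: "time": time; "joint_pos": joint angles; "joint_velocities": joint speeds; "joint_efforts": joint torques, N m; "ee_pos": TCP position; "tcp_rot": TCP orientation; "ft_force": force on the tool from outside, world axes, zero at the start; "ft_torque": the same for the moment, N m; "grip_width": finger opening in m; "grip_force": force on a finger pad.
Only numpy, scipy, OpenCV 4.12 (cv2) and the standard library are available. Lean on these libraries where they do the work, as an engineer would, in place of code of your own. Each camera call takes 0.05 s, during which the arm holds its last target. There are 200 camera calls.

## Working session

There is one attempt and no reset: what is moved stays moved. The work goes in short steps, Python scripts to look and compute and a tool call to move; the robot and the scene stay as the last step left them, time stands still between calls to the robot, and variables do not carry over. Pictures are saved under pics/ and viewed, at most 10 in all, crops included, and the job is handed in when it is done.

```bash
mkdir -p pics; cat > h.py <<'E'
import numpy as np, cv2
from cell import get_obs, grab_frame
def cam(n):
    f=grab_frame(n); R=cv2.Rodrigues(np.array(f["rvec"],float))[0]; return f,R
def px2w(f,u,v,z):
    R=cv2.Rodrigues(np.array(f["rvec"],float))[0];K=np.array(f["camera_matrix"]);t=np.array(f["tvec"]).ravel()
    d=R.T@np.linalg.inv(K)@[u,v,1];c=-R.T@t
    return c+d*(z-c[2])/d[2]
def w2px(f,p):
    return cv2.projectPoints(np.array(p,float).reshape(-1,1,3),np.array(f["rvec"],float),np.array(f["tvec"],float),np.array(f["camera_matrix"]),None)[0].reshape(-1,2)
E
python3 - <<'E'
from h import *
import pickle
for n in("top","side"):
    f,R=cam(n); cv2.imwrite(f"pics/{n}0.png",f["frame"][:,:,::-1]); pickle.dump(f,open(n+".pkl","wb"))
    print(n,-R.T@np.array(f["tvec"]).ravel(),R[2])
o=get_obs();print({k:np.round(v,3) for k,v in o.items()})
E
```

```text
top [0.49860211 0.22865875 0.99057894] [ 0.09677545  0.01422723 -0.99520455]
side [0.41321424 0.99119142 0.53970415] [ 0.18198938 -0.85101184 -0.49260401]
{'time': np.float64(0.1), 'joint_pos': array([-1.213,  0.351,  1.652,  0.   ,  1.139, -0.085]), 'joint_velocities': array([ 0.   , -0.001, -0.001,  0.   , -0.001, -0.001]), 'joint_efforts': array([ 0.0000e+00, -5.0684e+01, -2.9188e+01, -0.0000e+00,  3.0000e-03,
       -0.0000e+00]), 'ee_pos': array([ 0.236, -0.497,  0.231]), 'tcp_rot': array([-3.064, -0.69 ,  0.   ]), 'ft_force': array([ 0.336,  0.451, -0.099]), 'ft_torque': array([-0.002,  0.007, -0.007]), 'grip_force': np.float64(0.0), 'grip_width': np.float64(0.085)}
```

View pics/top0.png

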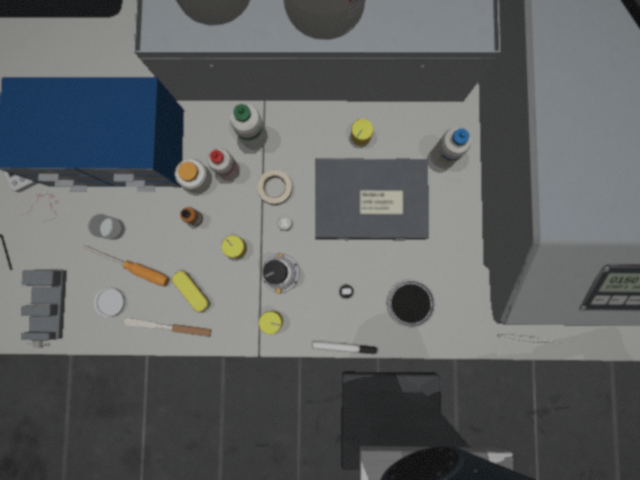

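View pics/side0.png

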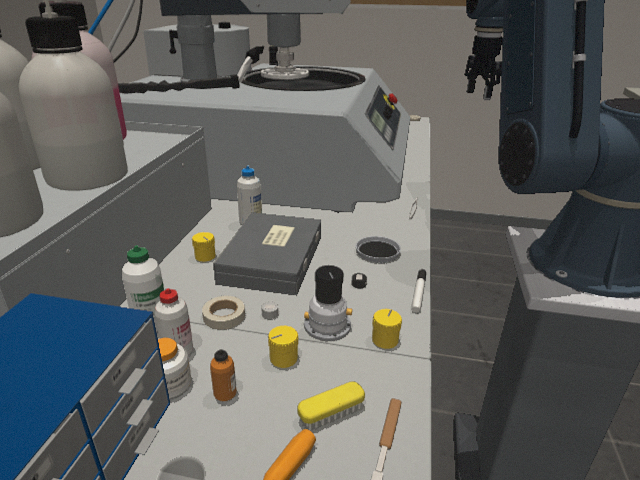

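Top view candidates with the cap's shape:
- Yellow caps at (362,131), (233,247) and (270,322).
- The black cap on the aluminium housing at (275,273), side view (329,285). This is the one described.

The tray is at (410,303), specimen_a at (346,291), specimen_b at (285,224) and the pen at (345,347). Next is a close crop to check the choice.

```bash
python3 - <<'E'
from h import *
import pickle
t=pickle.load(open("top.pkl","rb"));s=pickle.load(open("side.pkl","rb"))
a=cv2.resize(t["frame"][240:315,235:310],(400,400),interpolation=cv2.INTER_CUBIC)
b=cv2.resize(s["frame"][255:345,285:375],(400,400),interpolation=cv2.INTER_CUBIC)
cv2.imwrite("pics/crop1.png",np.hstack([a,b])[:,:,::-1])
for n,f,u,v,z in[("cap",t,275,273,.112),("tray",t,410,303,.014),("speca",t,346,291,.018),("specb",t,285,224,.018),("penL",t,314,346,.012),("penR",t,376,350,.012),("yel",t,271,322,.05),("yel2",t,233,246,.05),("captop_s",s,329,274,.112),("tray_s",s,378,250,.014)]:
    print(n,px2w(f,u,v,z).round(3))
E
```

```text
cap [0.516 0.333 0.112]
tray [0.456 0.054 0.014]
speca [0.48  0.191 0.018]
specb [0.624 0.325 0.018]
penL [0.363 0.259 0.012]
penR [0.356 0.127 0.012]
yel [0.416 0.347 0.05 ]
yel2 [0.573 0.43  0.05 ]
captop_s [0.519 0.341 0.112]
tray_s [0.455 0.071 0.014]
```

View pics/crop1.png

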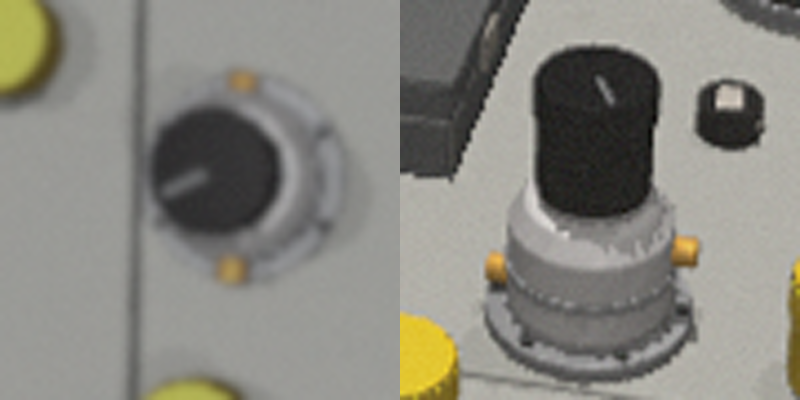

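The crop confirms the choice: a black cap with a grey radial mark, on an aluminium housing with brass stubs. The top's centre is at (275.3,271.9) in the top view and (329.1,272.5) in the side view. The side estimates differ slightly, so I'll refine by triangulating and overlaying model circles.

```bash
python3 - <<'E'
from h import *
import pickle
from scipy.optimize import least_squares
t=pickle.load(open("top.pkl","rb"));s=pickle.load(open("side.pkl","rb"))
tri=lambda a,b:least_squares(lambda p:np.r_[w2px(t,p)[0]-a,w2px(s,p)[0]-b],[.5,.2,.05])
r=tri((275.3,271.9),(329.1,272.5));print("cap",r.x.round(4),r.fun.round(1))
f=tri((410.5,303.5),(378.3,249.5));print("tray",f.x.round(4),f.fun.round(1))
# flange: circle at z~.008, projected
th=np.linspace(0,2*np.pi,200)
def circ(c,rad,z):return np.c_[c[0]+rad*np.cos(th),c[1]+rad*np.sin(th),0*th+z]
C=r.x[:2];T=px2w(t,410.5,303.5,.014)[:2]
ims=[]
for fr,(x,y) in((t,(225,235)),(s,(280,225))):
    k=4; W,H=(200,110) if fr is t else (130,130)
    im=cv2.resize(fr["frame"][y:y+H,x:x+W],None,fx=k if fr is t else 4,fy=k if fr is t else 4,interpolation=cv2.INTER_CUBIC)[:,:,::-1].copy()
    im=cv2.convertScaleAbs(im,alpha=1.7)
    for c,rad,z,col in((C,.024,.113,(0,0,255)),(C,.042,.006,(0,255,0)),(T,.051,.014,(0,0,255)),(T,.044,.004,(255,255,0)),(px2w(t,346.5,291.5,.018)[:2],.015,.018,(0,255,255))):
        p=((w2px(fr,circ(c,rad,z))-[x,y]+.5)*k).astype(int)
        cv2.polylines(im,[p.reshape(-1,1,2)],True,col,1)
    ims.append(im)
cv2.imwrite("pics/ov_t.png",ims[0]);cv2.imwrite("pics/ov_s.png",ims[1])
g=[w2px(fr,[[*C,.113],px2w(t,410.5,303.5,.014)]).round(1) for fr in(t,s)];print(g,T)
# mark angle
for a,b in(((163,193),(205,174)),):
    P=[px2w(t,235+u*75/400,240+v*75/400,.113) for u,v in(a,b)];d=P[0]-P[1];print("mark ang",np.arctan2(d[1],d[0]))
E
```

```text
cap [0.5194 0.3331 0.11  ] [-0.1 -0.6  0.6  0. ]
tray [0.4548 0.0516 0.0042] [-0.  -0.2  0.2  0. ]
[array([[275. , 271.2],
       [410.5, 303.5]]), array([[329.7, 271. ],
       [378.8, 246.1]])] [0.45484706 0.05330681]
mark ang 2.003074683371003
```

View pics/ov_t.png

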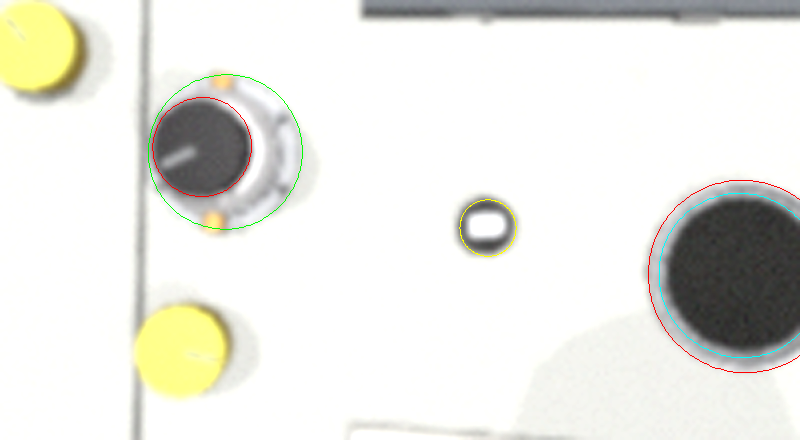

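View pics/ov_s.png

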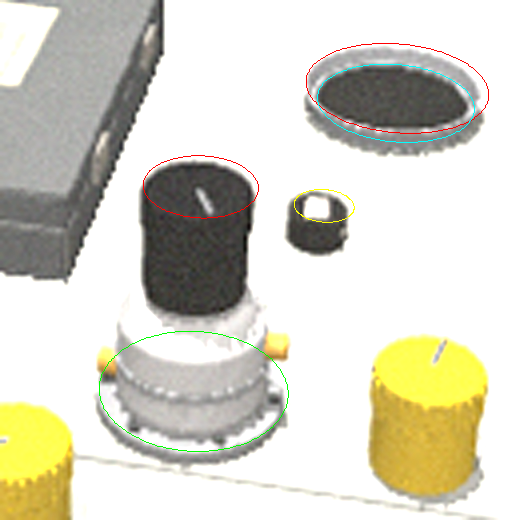

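The top overlay fits the flange, cap, specimen and tray well. The side overlay sits about 2 px up and to the right of everything, a constant calibration offset, so I trust the top view: cap axis ≈ (0.519,0.333), tray ≈ (0.455,0.053). I'm moving now, staying high and clear of the machine.

Emit:
jog_arm(ticks=[[[0.277,-0.364,-0.119],[0,0,0.9]],[[0.277,-0.364,-0.119],[0,0,0.9]],[[0.277,-0.364,-0.119],[0,0,0.9]],[[0.277,-0.364,-0.119],[0,0,0.9]],[[0.277,-0.364,-0.119],[0,0,0.9]],[[0.277,-0.364,-0.119],[0,0,0.9]],[[0.277,-0.364,-0.119],[0,0,0.9]],[[0.277,-0.364,-0.119],[0,0,0.9]],[[0.277,-0.364,-0.119],[0,0,0.9]],[[0.277,-0.364,-0.119],[0,0,0.9]],[[0.277,-0.364,-0.119],[0,0,0.9]],[[0.277,-0.364,-0.119],[0,0,0.9]],[[0.277,-0.364,-0.119],[0,0,0.9]],[[0.277,-0.364,-0.119],[0,0,0.9]]], finger_gap=0.085, grip_n=20)

```text
time: 1.27
ee_pos: [0.33, -0.0485, 0.3504]
tcp_rot: [3.061, -0.707, 0.001]
ft_force: [0.9, -0.2, -0.8]
grip_width: 0.0849
grip_force: 0.0Traceback (most recent call last):
```

```bash
cat >> h.py <<'E'
from scipy.spatial.transform import Rotation as Ro
def go(p,yaw=None):
    o=get_obs();R=Ro.from_rotvec(o["tcp_rot"]);m=R.as_matrix()
    a=np.arctan2(m[1,0],m[0,0]);d=R.inv().apply(np.array(p)-o["ee_pos"])
    q=o["joint_pos"]
    print("t",round(float(o["time"]),2),"ee",o["ee_pos"].round(4),"yaw",a.round(3),"q1,q6",q[0].round(3),q[5].round(3),"ft",o["ft_force"].round(1),"w",round(float(o["grip_width"]),4),"gf",o["grip_force"].round(1),"tilt",np.arccos(-m[2,2]).round(4))
    print("shift",d.round(4),"rz",None if yaw is None else -((yaw-a+np.pi)%(2*np.pi)-np.pi))
E
python3 -c "
from h import *
go([.519,.333,.18],-.557)"
```

```text
  File "<string>", line 3, in <module>
    go([.519,.333,.18],-.557)
    ~~^^^^^^^^^^^^^^^^^^^^^^^
  File "h.py", line 16, in go
    print("t",round(float(o["time"]),2),"ee",o["ee_pos"].round(4),"yaw",a.round(3),"q1,q6",q[0].round(3),q[5].round(3),"ft",o["ft_force"].round(1),"w",round(float(o["grip_width"]),4),"gf",o["grip_force"].round(1),"tilt",np.arccos(-m[2,2]).round(4))
                                                                                                                                                                                            ^^^^^^^^^^^^^^^^^^^^^
AttributeError: 'float' object has no attribute 'round'
```

```bash
sed -i 's/o\["grip_force"\].round(1)/round(float(o["grip_force"]),1)/' h.py
python3 -c "
from h import *
go([.519,.333,.18],-.557)"
```

```text
t 1.27 ee [ 0.33   -0.0485  0.3504] yaw -0.454 q1,q6 -0.286 1.739 ft [ 0.9 -0.2 -0.8] w 0.0849 gf 0.0 tilt 0.0004
shift [ 0.0025 -0.4257  0.1703] rz 0.10321777784455222
```

Emit:
jog_arm(ticks=[[[0.0025,-0.4257,0.11],[0,0,0.1]],[[0.0025,-0.4257,0.11],[0,0,0.1]],[[0.0025,-0.4257,0.11],[0,0,0.1]],[[0.0025,-0.4257,0.11],[0,0,0.1]],[[0.0025,-0.4257,0.11],[0,0,0.1]],[[0.0025,-0.4257,0.11],[0,0,0.1]],[[0.0025,-0.4257,0.11],[0,0,0.1]],[[0.0025,-0.4257,0.11],[0,0,0.1]],[[0.0025,-0.4257,0.11],[0,0,0.1]],[[0.0025,-0.4257,0.11],[0,0,0.1]],[[0.0025,-0.4257,0.11],[0,0,0.1]],[[0.0025,-0.4257,0.17],[0,0,0.1]],[[0.0025,-0.4257,0.17],[0,0,0.1]],[[0.0025,-0.4257,0.17],[0,0,0.1]],[[0.0025,-0.4257,0.17],[0,0,0.1]]])

```text
time: 2.52
ee_pos: [0.5206, 0.33, 0.1795]
tcp_rot: [3.018, -0.866, -0.003]
ft_force: [0.7, 0.6, 1.4]
grip_width: 0.0854
grip_force: 0.0
```

```bash
python3 - <<'E'
from h import *
go([.519,.333,.135],-.557)
f,R=cam("side");x,y=270,160
im=cv2.resize(f["frame"][y:y+190,x:x+130],None,fx=3,fy=3,interpolation=cv2.INTER_CUBIC)[:,:,::-1].copy()
p=((w2px(f,get_obs()["ee_pos"])[0]-[x,y]+.5)*3).astype(int);cv2.circle(im,tuple(int(i) for i in p),3,(0,0,255),-1)
f,R=cam("top");x,y=220,220
i2=cv2.resize(f["frame"][y:y+100,x:x+100],(570,570),interpolation=cv2.INTER_CUBIC)[:,:,::-1]
i2=cv2.resize(i2,(400,400)); 
o=np.zeros((570,800,3),np.uint8);o[:,:390]=im;o[:400,395:795]=i2;cv2.imwrite("pics/near.png",cv2.convertScaleAbs(o,alpha=1.6))
E
```

```text
t 2.52 ee [0.5206 0.33   0.1795] yaw -0.559 q1,q6 0.489 2.619 ft [0.7 0.6 1.4] w 0.0854 gf 0.0 tilt 0.0025
shift [-0.0029 -0.0018  0.0445] rz -0.0016918977507569544
```

View pics/near.png

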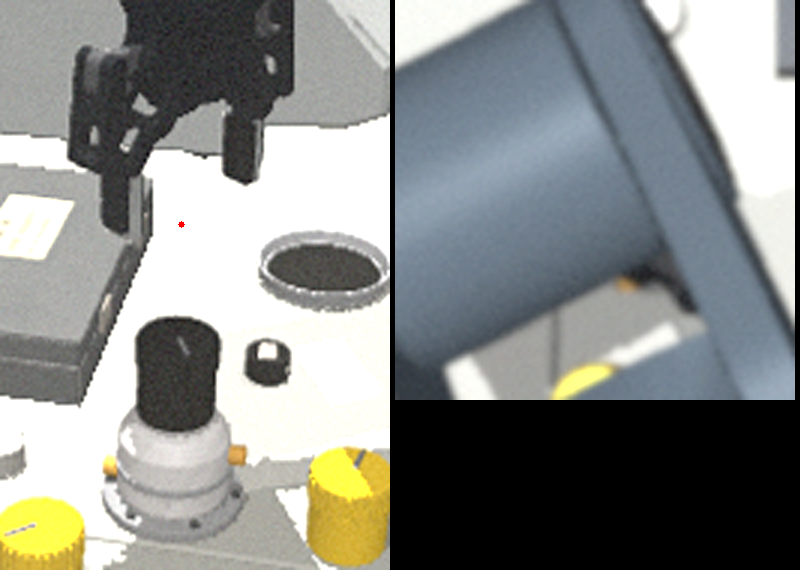

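The side view shows the open fingertips at crop pixels (118,232) and (243,182), centred over the cap at (178,337) to within a pixel or two. Going down onto the grip.

Emit:
jog_arm(ticks=[[[0,-0.001,0.02],[0,0,0]],[[0,-0.001,0.045],[0,0,0]],[[0,-0.001,0.07],[0,0,0]],[[0,-0.001,0.09],[0,0,0]],[[0,-0.001,0.101],[0,0,0]],[[0,-0.001,0.101],[0,0,0]],[[0,-0.001,0.101],[0,0,0]],[[0,-0.001,0.101],[0,0,0]]])

```text
time: 3.28
ee_pos: [0.5217, 0.3328, 0.0813]
tcp_rot: [-3.018, 0.864, -0.003]
ft_force: [0.9, -0.2, 0.3]
grip_width: 0.0847
grip_force: 0.0
```

```bash
python3 -c "
from h import *
go([.52,.334,.079],-.557)"
```

```text
t 3.28 ee [0.5217 0.3328 0.0813] yaw -0.557 q1,q6 0.493 2.621 ft [ 0.9 -0.2  0.3] w 0.0847 gf 0.0 tilt 0.0029
shift [-0.0021 -0.0001  0.0023] rz -0.00032240452181531154
```

Emit:
jog_arm(ticks=[[[0,0,0],[0,0,0]],[[0,0,0],[0,0,0]],[[0,0,0],[0,0,0]],[[0,0,0],[0,0,0]],[[0,0,0],[0,0,0]],[[0,0,0],[0,0,0]],[[0,0,0],[0,0,0]],[[0,0,0],[0,0,0]]], finger_gap=0.03, grip_n=20)

```text
time: 3.95
ee_pos: [0.5211, 0.3327, 0.0801]
tcp_rot: [-3.019, 0.864, -0.002]
ft_force: [-0.4, 0.5, 5.7]
grip_width: 0.0474
grip_force: 22.7
```

```bash
python3 -c "
from h import *
go([.52,.334,.079],-.557)
print(get_obs()['ft_torque'])"
```

```text
t 3.95 ee [0.5211 0.3327 0.0801] yaw -0.557 q1,q6 0.493 2.621 ft [-0.4  0.5  5.7] w 0.0474 gf 22.7 tilt 0.0014
shift [-0.0016 -0.0005  0.0011] rz -0.0001666434259766092
[0.05852148 0.11116846 0.04706633]
```

Good grip: 47.4 mm opening, almost no side force. First part of the stroke, following the rise at 1.9 mm/rad.

Emit:
jog_arm(ticks=[[[0,0,-0.0002],[0,0,-0.1]],[[0,0,-0.0004],[0,0,-0.2]],[[0,0,-0.0006],[0,0,-0.3]],[[0,0,-0.0008],[0,0,-0.4]],[[0,0,-0.001],[0,0,-0.5]],[[0,0,-0.0011],[0,0,-0.6]],[[0,0,-0.0013],[0,0,-0.7]],[[0,0,-0.0015],[0,0,-0.8]],[[0,0,-0.0015],[0,0,-0.8]]], finger_gap=0.03, grip_n=30)

```text
time: 4.7
ee_pos: [0.5217, 0.3333, 0.0818]
tcp_rot: [-3.116, -0.387, -0.005]
ft_force: [2.2, 4.7, 6.1]
grip_width: 0.047
grip_force: 30.4
```

```bash
python3 -c "
from h import *
go([.52,.334,.079],-.557)
print(get_obs()['ft_torque'])"
```

```text
t 4.7 ee [0.5217 0.3333 0.0818] yaw 0.247 q1,q6 0.493 1.816 ft [2.2 4.7 6.1] w 0.047 gf 30.4 tilt 0.0035
shift [-0.0015 -0.0011  0.0028] rz 0.8042184684570834
[ 0.92002678 -0.21837448  0.09751062]
```

Emit:
jog_arm(ticks=[[[0.0003,-0.0005,-0.0002],[0,0,-0.12]],[[0.0007,-0.0009,-0.0005],[0,0,-0.24]],[[0.0007,-0.0009,-0.0007],[0,0,-0.36]],[[0.0007,-0.0009,-0.0009],[0,0,-0.48]],[[0.0007,-0.0009,-0.0011],[0,0,-0.6]],[[0.0007,-0.0009,-0.0014],[0,0,-0.72]],[[0.0007,-0.0009,-0.0016],[0,0,-0.84]],[[0.0007,-0.0009,-0.0018],[0,0,-0.96]],[[0.0007,-0.0009,-0.0021],[0,0,-1.08]],[[0.0007,-0.0009,-0.0023],[0,0,-1.2]],[[0.0007,-0.0009,-0.0025],[0,0,-1.32]],[[0.0007,-0.0009,-0.0028],[0,0,-1.44]],[[0.0007,-0.0009,-0.0031],[0,0,-1.6]],[[0.0007,-0.0009,-0.0031],[0,0,-1.6]]])

```text
time: 5.87
ee_pos: [0.5215, 0.3343, 0.0846]
tcp_rot: [1.895, 2.505, 0.003]
ft_force: [0.5, 5.4, 5.5]
grip_width: 0.0473
grip_force: 30.5
```

```bash
python3 -c "
from h import *
go([.52,.334,.079],-.557)
print(get_obs()['ft_torque'])"
```

```text
t 5.87 ee [0.5215 0.3343 0.0846] yaw 1.846 q1,q6 0.494 0.218 ft [0.5 5.4 5.5] w 0.0473 gf 30.5 tilt 0.0021
shift [ 0.0002 -0.0016  0.0056] rz 2.403275907793554
[ 0.88940433 -0.03591295 -0.03038923]
```

Emit:
jog_arm(ticks=[[[0.0005,0,-0.0002],[0,0,-0.12]],[[0.001,0,-0.0005],[0,0,-0.24]],[[0.001,0,-0.0007],[0,0,-0.36]],[[0.001,0,-0.0009],[0,0,-0.48]],[[0.001,0,-0.0011],[0,0,-0.6]],[[0.001,0,-0.0014],[0,0,-0.72]],[[0.001,0,-0.0016],[0,0,-0.84]],[[0.001,0,-0.0018],[0,0,-0.96]],[[0.001,0,-0.0021],[0,0,-1.08]],[[0.001,0,-0.0023],[0,0,-1.2]],[[0.001,0,-0.0025],[0,0,-1.32]],[[0.001,0,-0.0028],[0,0,-1.44]],[[0.001,0,-0.003],[0,0,-1.56]],[[0.001,0,-0.0032],[0,0,-1.68]],[[0.001,0,-0.0034],[0,0,-1.8]],[[0.001,0,-0.0037],[0,0,-1.92]],[[0.001,0,-0.0039],[0,0,-2.04]],[[0.001,0,-0.0041],[0,0,-2.16]],[[0.001,0,-0.0044],[0,0,-2.28]],[[0.001,0,-0.0046],[0,0,-2.4]]])

```text
time: 7.53
ee_pos: [0.5207, 0.3344, 0.089]
tcp_rot: [1.646, -2.675, -0.0]
ft_force: [-2.4, -0.4, 7.7]
grip_width: 0.0472
grip_force: 30.6
```

```bash
python3 -c "
from h import *
go([.52,.334,.079],-.557)
print(get_obs()['ft_torque'])"
```

```text
t 7.53 ee [0.5207 0.3344 0.089 ] yaw -2.038 q1,q6 0.496 -2.179 ft [-2.4 -0.4  7.7] w 0.0472 gf 30.6 tilt 0.0005
shift [0.0006 0.0004 0.01  ] rz -1.4812947959175702
[-0.02432771  0.37277779 -0.07438268]
```

Emit:
jog_arm(ticks=[[[0,0,-0.0002],[0,0,-0.1]],[[0,0,-0.0004],[0,0,-0.2]],[[0,0,-0.0006],[0,0,-0.3]],[[0,0,-0.0008],[0,0,-0.4]],[[0,0,-0.001],[0,0,-0.5]],[[0,0,-0.0011],[0,0,-0.55]],[[0,0,-0.0011],[0,0,-0.55]],[[0,0,-0.0011],[0,0,-0.55]]])

```text
time: 8.2
ee_pos: [0.5207, 0.3342, 0.09]
tcp_rot: [2.305, -2.134, 0.0]
ft_force: [-1.5, 0.0, 6.9]
grip_width: 0.0474
grip_force: 30.7
```

```bash
python3 - <<'E'
from h import *
go([.52,.334,.079],-.557)
f,R=cam("side");x,y=290,220
cv2.imwrite("pics/turned.png",cv2.convertScaleAbs(cv2.resize(f["frame"][y:y+120,x:x+90],None,fx=4,fy=4,interpolation=cv2.INTER_CUBIC)[:,:,::-1],alpha=1.6))
E
```

```text
t 8.2 ee [0.5207 0.3342 0.09  ] yaw -1.494 q1,q6 0.495 -2.723 ft [-1.5  0.   6.9] w 0.0474 gf 30.7 tilt 0.0006
shift [0.0001 0.0008 0.011 ] rz -0.936583170151648
```

View pics/turned.png

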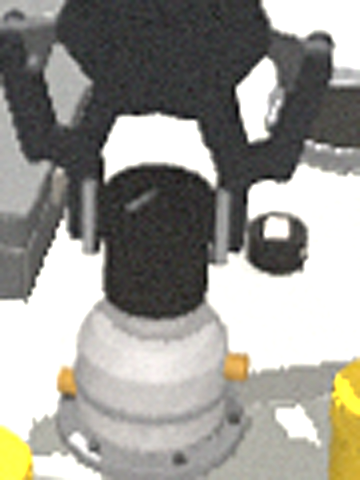

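The cap has risen (the neck shows at crop (155,325)) and the mark has turned with it. It's still on the thread and centred between the pads. Opening and winding the wrist back.

Emit:
jog_arm(ticks=[[[0,0,0],[0,0,0]],[[0,0,0],[0,0,0]],[[0,0,0],[0,0,0]],[[0,0,0],[0,0,0]],[[0,0,0],[0,0,0.12]],[[0,0,0],[0,0,0.24]],[[0,0,0],[0,0,0.36]],[[0,0,0],[0,0,0.48]],[[0,0,0],[0,0,0.6]],[[0,0,0],[0,0,0.72]],[[0,0,0],[0,0,0.84]],[[0,0,0],[0,0,0.96]],[[0,0,0],[0,0,1.08]],[[0,0,0],[0,0,1.2]],[[0,0,0],[0,0,1.32]],[[0,0,0],[0,0,1.44]],[[0,0,0],[0,0,1.56]],[[0,0,0],[0,0,1.68]],[[0,0,0],[0,0,1.8]],[[0,0,0],[0,0,1.9]]], finger_gap=0.085)

```text
time: 9.92
ee_pos: [0.5207, 0.3343, 0.0894]
tcp_rot: [-0.401, -3.116, 0.0]
ft_force: [-0.6, 0.0, 0.7]
grip_width: 0.0851
grip_force: 0.0
```

Emit:
jog_arm(ticks=[[[0,0,0],[0,0,0.12]],[[0,0,0],[0,0,0.24]],[[0,0,0],[0,0,0.36]],[[0,0,0],[0,0,0.48]],[[0,0,0],[0,0,0.6]],[[0,0,0],[0,0,0.72]],[[0,0,0],[0,0,0.84]],[[0,0,0],[0,0,0.96]],[[0,0,0],[0,0,1.08]],[[0,0,0],[0,0,1.2]],[[0,0,0],[0,0,1.32]],[[0,0,0],[0,0,1.44]],[[0,0,0],[0,0,1.56]],[[0,0,0],[0,0,1.68]],[[0,0,0],[0,0,1.8]],[[0,0,0],[0,0,1.92]],[[0,0,0],[0,0,2.04]],[[0,0,0],[0,0,2.16]],[[0,0,0],[0,0,2.28]],[[0,0,0],[0,0,2.4]]])

```text
time: 11.58
ee_pos: [0.5208, 0.3343, 0.0894]
tcp_rot: [3.049, 0.756, -0.001]
ft_force: [-0.3, -0.4, -0.5]
grip_width: 0.0852
grip_force: 0.0
```

Emit:
jog_arm(ticks=[[[0,0,0],[0,0,0.12]],[[0,0,0],[0,0,0.24]],[[0,0,0],[0,0,0.36]],[[0,0,0],[0,0,0.48]],[[0,0,0],[0,0,0.6]],[[0,0,0],[0,0,0.72]],[[0,0,0],[0,0,0.84]],[[0,0,0],[0,0,0.96]],[[0,0,0],[0,0,1.06]],[[0,0,0],[0,0,1.06]],[[0,0,0],[0,0,1.06]]])

```text
time: 12.5
ee_pos: [0.5208, 0.3343, 0.0894]
tcp_rot: [3.017, -0.875, -0.0]
ft_force: [0.4, 0.6, -1.1]
grip_width: 0.0849
grip_force: 0.0
```

```bash
python3 -c "
from h import *
go([.521,.334,.09],-.557)"
```

```text
t 12.5 ee [0.5208 0.3343 0.0894] yaw -0.564 q1,q6 0.495 2.631 ft [ 0.4  0.6 -1.1] w 0.0849 gf 0.0 tilt 0.0004
shift [ 0.0004  0.0002 -0.0006] rz -0.007419246275703895
```

Emit:
jog_arm(ticks=[[[0,0,0],[0,0,0]],[[0,0,0],[0,0,0]],[[0,0,0],[0,0,0]],[[0,0,0],[0,0,0]],[[0,0,0],[0,0,0]],[[0,0,0],[0,0,0]],[[0,0,0],[0,0,0]],[[0,0,-0.0002],[0,0,-0.1]],[[0,0,-0.0004],[0,0,-0.2]],[[0,0,-0.0006],[0,0,-0.3]],[[0,0,-0.0008],[0,0,-0.4]],[[0,0,-0.001],[0,0,-0.5]],[[0,0,-0.0012],[0,0,-0.6]],[[0,0,-0.0014],[0,0,-0.7]],[[0,0,-0.0016],[0,0,-0.8]],[[0,0,-0.0018],[0,0,-0.9]],[[0,0,-0.002],[0,0,-1]],[[0,0,-0.0022],[0,0,-1.1]],[[0,0,-0.0024],[0,0,-1.2]],[[0,0,-0.0024],[0,0,-1.2]]], finger_gap=0.03, grip_n=40)

```text
time: 14.17
ee_pos: [0.5208, 0.3343, 0.092]
tcp_rot: [2.983, 0.984, -0.0]
ft_force: [-0.4, 0.2, 1.5]
grip_width: 0.0469
grip_force: 40.8
```

```bash
python3 -c "
from h import *
go([.521,.334,.09],-.557)
print(get_obs()['ft_torque'])"
```

```text
t 14.17 ee [0.5208 0.3343 0.092 ] yaw 0.637 q1,q6 0.496 1.429 ft [-0.4  0.2  1.5] w 0.0469 gf 40.8 tilt 0.0001
shift [-0.0001  0.0004  0.002 ] rz 1.1944718114246222
[-0.06704059  0.04120699  0.09280399]
```

Force 1.5 N, everything centred. I'll continue in short steps and watch for the push.

Emit:
jog_arm(ticks=[[[0,0,-0.0002],[0,0,-0.1]],[[0,0,-0.0004],[0,0,-0.2]],[[0,0,-0.0006],[0,0,-0.3]],[[0,0,-0.0008],[0,0,-0.4]],[[0,0,-0.001],[0,0,-0.5]],[[0,0,-0.0012],[0,0,-0.6]],[[0,0,-0.0012],[0,0,-0.6]]])

```text
time: 14.75
ee_pos: [0.5209, 0.3343, 0.0932]
tcp_rot: [2.562, 1.818, -0.0]
ft_force: [-0.1, -1.2, 0.7]
grip_width: 0.047
grip_force: 40.8
```

```bash
python3 -c "
from h import *
go([.521,.334,.09])"
```

```text
t 14.75 ee [0.5209 0.3343 0.0932] yaw 1.234 q1,q6 0.495 0.832 ft [-0.1 -1.2  0.7] w 0.047 gf 40.8 tilt 0.0002
shift [-0.0002  0.0002  0.0032] rz None
```

Emit:
jog_arm(ticks=[[[0,0,-0.0002],[0,0,-0.1]],[[0,0,-0.0004],[0,0,-0.2]],[[0,0,-0.0006],[0,0,-0.3]],[[0,0,-0.0008],[0,0,-0.4]],[[0,0,-0.001],[0,0,-0.5]],[[0,0,-0.0012],[0,0,-0.6]],[[0,0,-0.0012],[0,0,-0.6]]])

```text
time: 15.33
ee_pos: [0.5212, 0.3347, 0.0949]
tcp_rot: [1.912, 2.492, 0.002]
ft_force: [-0.7, -0.7, 5.8]
grip_width: 0.0469
grip_force: 41.0
```

```bash
python3 -c "
from h import *
go([.521,.334,.09])"
```

```text
t 15.33 ee [0.5212 0.3347 0.0949] yaw 1.833 q1,q6 0.496 0.234 ft [-0.7 -0.7  5.8] w 0.0469 gf 41.0 tilt 0.0011
shift [-0.0006 -0.0004  0.0049] rz None
```

The push has arrived: fz went from 0.7 to 5.8 N at about 1.23 turns. A little more turning to be sure, then a small lift to test it.

Emit:
jog_arm(ticks=[[[0,0,-0.0002],[0,0,-0.1]],[[0,0,-0.0004],[0,0,-0.2]],[[0,0,-0.0006],[0,0,-0.3]],[[0,0,-0.0008],[0,0,-0.4]],[[0,0,-0.0008],[0,0,-0.4]],[[0,0,-0.0014],[0,0,-0.4]],[[0,0,-0.002],[0,0,-0.4]],[[0,0,-0.002],[0,0,-0.4]]])

```text
time: 16.0
ee_pos: [0.5211, 0.3346, 0.0968]
tcp_rot: [1.384, 2.82, 0.001]
ft_force: [-0.6, 1.5, 4.9]
grip_width: 0.0469
grip_force: 41.0
```

```bash
python3 -c "
from h import *
go([.521,.334,.09])"
```

```text
t 16.0 ee [0.5211 0.3346 0.0968] yaw 2.229 q1,q6 0.496 -0.163 ft [-0.6  1.5  4.9] w 0.0469 gf 41.0 tilt 0.0009
shift [-0.0004 -0.0005  0.0068] rz None
```

Still a steady upward push and no downward pull, so the thread is free. Lifting straight up: slowly through the neck, then past the follower.

Emit:
jog_arm(ticks=[[[0,0,-0.001],[0,0,0]],[[0,0,-0.002],[0,0,0]],[[0,0,-0.004],[0,0,0]],[[0,0,-0.006],[0,0,0]],[[0,0,-0.009],[0,0,0]],[[0,0,-0.012],[0,0,0]],[[0,0,-0.015],[0,0,0]],[[0,0,-0.015],[0,0,0]],[[0,0,-0.015],[0,0,0]]])

```text
time: 16.75
ee_pos: [0.5208, 0.3343, 0.1114]
tcp_rot: [-1.379, -2.823, 0.0]
ft_force: [-0.3, 0.2, -0.5]
grip_width: 0.0466
grip_force: 41.1
```

```bash
python3 -c "
from h import *
go([.521,.334,.09])"
```

```text
t 16.75 ee [0.5208 0.3343 0.1114] yaw 2.233 q1,q6 0.495 -0.166 ft [-0.3  0.2 -0.5] w 0.0466 gf 41.1 tilt 0.0001
shift [-0.0003 -0.0001  0.0214] rz None
```

Emit:
jog_arm(ticks=[[[0,0,-0.01],[0,0,0]],[[0,0,-0.02],[0,0,0]],[[0,0,-0.03],[0,0,0]],[[0,0,-0.04],[0,0,0]],[[0,0,-0.05],[0,0,0]],[[0,0,-0.06],[0,0,0]],[[0,0,-0.06],[0,0,0]],[[0,0,-0.06],[0,0,0]]])

```text
time: 17.42
ee_pos: [0.5211, 0.3345, 0.172]
tcp_rot: [1.379, 2.822, 0.001]
ft_force: [-0.7, -0.1, -0.8]
grip_width: 0.0472
grip_force: 41.2
```

```bash
python3 - <<'E'
from h import *
go([.455,.053,.12])
f,R=cam("side");x,y=260,160
cv2.imwrite("pics/lifted.png",cv2.convertScaleAbs(cv2.resize(f["frame"][y:y+180,x:x+150],None,fx=3,fy=3,interpolation=cv2.INTER_CUBIC)[:,:,::-1],alpha=1.6))
E
```

```text
t 17.42 ee [0.5211 0.3345 0.172 ] yaw 2.233 q1,q6 0.495 -0.166 ft [-0.7 -0.1 -0.8] w 0.0472 gf 41.2 tilt 0.0011
shift [-0.1814 -0.2252  0.0518] rz None
```

View pics/lifted.png

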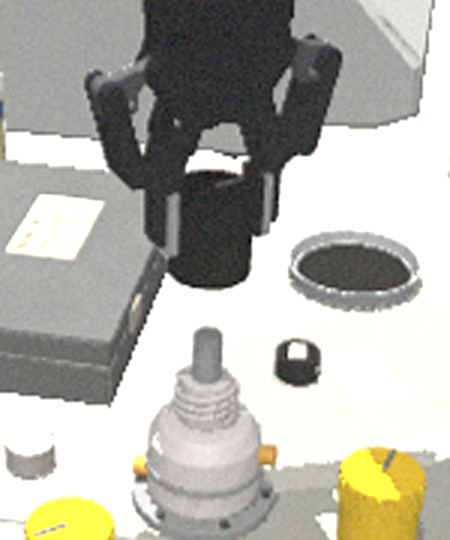

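The cap is held upright at crop (212,230), clear of the follower at (207,350). The housing and neighbours are undisturbed. Carrying it across to the tray at (0.457,0.0545).

Emit:
jog_arm(ticks=[[[-0.01,-0.0122,0],[0,0,0]],[[-0.028,-0.0343,0],[0,0,0]],[[-0.048,-0.0588,0],[0,0,0]],[[-0.068,-0.0833,0],[0,0,0]],[[-0.088,-0.1078,0],[0,0,0]],[[-0.108,-0.1323,0],[0,0,0]],[[-0.128,-0.1568,0],[0,0,0]],[[-0.148,-0.1813,0],[0,0,0]],[[-0.166,-0.2033,0],[0,0,0]],[[-0.176,-0.2156,0],[0,0,0]],[[-0.1816,-0.2224,0],[0,0,0]],[[-0.1816,-0.2224,0],[0,0,0]],[[-0.1816,-0.2224,0],[0,0,0]],[[-0.1816,-0.2224,0],[0,0,0]]])

```text
time: 18.63
ee_pos: [0.4573, 0.0552, 0.1713]
tcp_rot: [-1.378, -2.823, -0.0]
ft_force: [-0.7, -0.5, -0.6]
grip_width: 0.0473
grip_force: 41.4
```

```bash
python3 - <<'E'
from h import *
go([.457,.0545,.04])
E
```

```text
t 18.63 ee [0.4573 0.0552 0.1713] yaw 2.233 q1,q6 0.019 -0.644 ft [-0.7 -0.5 -0.6] w 0.0473 gf 41.4 tilt 0.0002
shift [-0.0004 -0.0007  0.1313] rz None
```

Emit:
jog_arm(ticks=[[[0,0,0.012],[0,0,0]],[[0,0,0.03],[0,0,0]],[[0,0,0.05],[0,0,0]],[[0,0,0.07],[0,0,0]],[[0,0,0.09],[0,0,0]],[[0,0,0.11],[0,0,0]],[[0,0,0.125],[0,0,0]],[[0,0,0.133],[0,0,0]],[[0,0,0.136],[0,0,0]],[[0,0,0.136],[0,0,0]],[[0,0,0.136],[0,0,0]]])

```text
time: 19.55
ee_pos: [0.4575, 0.0547, 0.0359]
tcp_rot: [1.378, 2.822, 0.001]
ft_force: [0.3, 0.1, -0.3]
grip_width: 0.0472
grip_force: 41.4
```

```bash
python3 -c "
from h import *
go([.457,.0545,.03])"
```

```text
t 19.55 ee [0.4575 0.0547 0.0359] yaw 2.233 q1,q6 0.018 -0.645 ft [ 0.3  0.1 -0.3] w 0.0472 gf 41.4 tilt 0.0008
shift [ 0.0001 -0.0006  0.0059] rz None
```

Emit:
jog_arm(ticks=[[[0,0,0.001],[0,0,0]],[[0,0,0.002],[0,0,0]],[[0,0,0.003],[0,0,0]],[[0,0,0.004],[0,0,0]],[[0,0,0.005],[0,0,0]],[[0,0,0.006],[0,0,0]],[[0,0,0.007],[0,0,0]],[[0,0,0.008],[0,0,0]],[[0,0,0.008],[0,0,0]],[[0,0,0.008],[0,0,0]]])

```text
time: 20.38
ee_pos: [0.4571, 0.0544, 0.0273]
tcp_rot: [-1.379, -2.823, 0.0]
ft_force: [-0.2, 0.3, -0.7]
grip_width: 0.0469
grip_force: 41.4
```

```bash
python3 -c "
from h import *
go([.457,.0545,.03])"
```

```text
t 20.38 ee [0.4571 0.0544 0.0273] yaw 2.233 q1,q6 0.017 -0.645 ft [-0.2  0.3 -0.7] w 0.0469 gf 41.4 tilt 0.0002
shift [ 0.0001  0.     -0.0027] rz None
```

No contact yet, so 1 mm steps with a check every few.

Emit:
jog_arm(ticks=[[[0,0,0.001],[0,0,0]],[[0,0,0.002],[0,0,0]],[[0,0,0.003],[0,0,0]],[[0,0,0.003],[0,0,0]],[[0,0,0.003],[0,0,0]]])

```text
time: 20.8
ee_pos: [0.4571, 0.0544, 0.0243]
tcp_rot: [-1.379, -2.823, 0.0]
ft_force: [-0.1, 0.0, -0.5]
grip_width: 0.0467
grip_force: 41.4
```

Emit:
jog_arm(ticks=[[[0,0,0.0005],[0,0,0]],[[0,0,0.001],[0,0,0]],[[0,0,0.0015],[0,0,0]],[[0,0,0.0015],[0,0,0]],[[0,0,0.0015],[0,0,0]]])

```text
time: 21.22
ee_pos: [0.4571, 0.0544, 0.0229]
tcp_rot: [-1.379, -2.823, -0.0]
ft_force: [0.5, -0.4, -0.8]
grip_width: 0.0471
grip_force: 41.4
```

```bash
python3 - <<'E'
from h import *
go([.457,.0545,.03])
f,R=cam("side");x,y=310,150
im=cv2.convertScaleAbs(cv2.resize(f["frame"][y:y+120,x:x+130],None,fx=4,fy=4,interpolation=cv2.INTER_CUBIC)[:,:,::-1],alpha=1.6)
cv2.imwrite("pics/tray.png",im)
E
```

```text
t 21.22 ee [0.4571 0.0544 0.0229] yaw 2.233 q1,q6 0.017 -0.645 ft [ 0.5 -0.4 -0.8] w 0.0471 gf 41.4 tilt 0.0
shift [ 0.0001 -0.     -0.0071] rz None
```

View pics/tray.png

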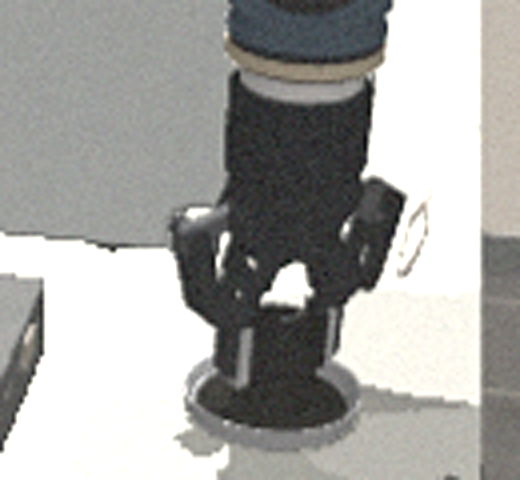

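The cap at crop (285,350) is inside the tray (rim 187–360, centre about (273,392)), roughly centred and just above the floor. Still no contact, so I'm continuing in 0.5 mm steps.

Emit:
jog_arm(ticks=[[[0,0,0.0005],[0,0,0]],[[0,0,0.001],[0,0,0]],[[0,0,0.001],[0,0,0]],[[0,0,0.001],[0,0,0]]])

```text
time: 21.6
ee_pos: [0.4571, 0.0544, 0.0219]
tcp_rot: [-1.379, -2.823, 0.0]
ft_force: [0.3, -0.7, 0.6]
grip_width: 0.0471
grip_force: 41.4
```

Emit:
jog_arm(ticks=[[[0,0,0.0005],[0,0,0]],[[0,0,0.001],[0,0,0]],[[0,0,0.001],[0,0,0]],[[0,0,0.001],[0,0,0]]])

```text
time: 21.93
ee_pos: [0.4571, 0.0544, 0.0209]
tcp_rot: [-1.379, -2.823, 0.0]
ft_force: [-0.5, -0.0, -1.4]
grip_width: 0.0468
grip_force: 41.4
```

Emit:
jog_arm(ticks=[[[0,0,0.0005],[0,0,0]],[[0,0,0.001],[0,0,0]],[[0,0,0.001],[0,0,0]],[[0,0,0.001],[0,0,0]]])

```text
time: 22.27
ee_pos: [0.4571, 0.0544, 0.0199]
tcp_rot: [1.379, 2.823, 0.0]
ft_force: [0.1, -0.2, -0.9]
grip_width: 0.0469
grip_force: 41.4
```

Emit:
jog_arm(ticks=[[[0,0,0.0005],[0,0,0]],[[0,0,0.001],[0,0,0]],[[0,0,0.001],[0,0,0]],[[0,0,0.001],[0,0,0]]])

```text
time: 22.6
ee_pos: [0.4572, 0.0544, 0.0197]
tcp_rot: [1.379, 2.823, 0.0]
ft_force: [-4.4, 0.1, 16.2]
grip_width: 0.0471
grip_force: 42.8
```

Contact at 16 N. Easing up by 0.8 mm, then letting go.

Emit:
jog_arm(ticks=[[[0,0,-0.0005],[0,0,0]],[[0,0,-0.0008],[0,0,0]],[[0,0,-0.0008],[0,0,0]],[[0,0,-0.0008],[0,0,0]]], grip_n=20)

```text
time: 22.93
ee_pos: [0.4571, 0.0544, 0.0198]
tcp_rot: [1.379, 2.823, 0.0]
ft_force: [-1.2, -0.1, 5.1]
grip_width: 0.0469
grip_force: 41.6
```

Emit:
jog_arm(ticks=[[[0,0,-0.0008],[0,0,0]],[[0,0,0],[0,0,0]],[[0,0,0],[0,0,0]],[[0,0,0],[0,0,0]],[[0,0,0],[0,0,0]],[[0,0,0],[0,0,0]],[[0,0,0],[0,0,0]]], finger_gap=0.085)

```text
time: 23.52
ee_pos: [0.4571, 0.0544, 0.0197]
tcp_rot: [1.379, 2.823, -0.0]
ft_force: [-0.1, 0.5, -0.2]
grip_width: 0.0849
grip_force: 0.0
```

Emit:
jog_arm(ticks=[[[0,0,-0.01],[0,0,0]],[[0,0,-0.03],[0,0,0]],[[0,0,-0.06],[0,0,0]],[[0,0,-0.09],[0,0,0]],[[0,0,-0.12],[0,0,0]],[[0,0,-0.15],[0,0,0]],[[0,0,-0.18],[0,0,0]],[[0.03,-0.04,-0.19],[0,0,0]],[[0.055,-0.07,-0.19],[0,0,0]],[[0.074,-0.095,-0.19],[0,0,0]],[[0.074,-0.095,-0.19],[0,0,0]],[[0.074,-0.095,-0.19],[0,0,0]]])

```text
time: 24.52
ee_pos: [0.3355, 0.0545, 0.2106]
tcp_rot: [1.378, 2.822, 0.001]
ft_force: [1.1, 0.5, -0.1]
grip_width: 0.0852
grip_force: 0.0
```

```bash
python3 - <<'E'
from h import *
go([.457,.0545,.03])
a=cam("side")[0]["frame"];b=cam("top")[0]["frame"]
i=cv2.resize(a[200:350,250:450],(400,300),interpolation=cv2.INTER_CUBIC);j=cv2.resize(b[210:360,240:440],(400,300),interpolation=cv2.INTER_CUBIC)
cv2.imwrite("pics/end.png",cv2.convertScaleAbs(np.hstack([i,j])[:,:,::-1],alpha=1.6))
E
```

```text
t 24.52 ee [0.3355 0.0545 0.2106] yaw 2.233 q1,q6 0.024 -0.639 ft [ 1.1  0.5 -0.1] w 0.0852 gf 0.0 tilt 0.0017
shift [-0.0745  0.0956  0.1808] rz None
```

View pics/end.png

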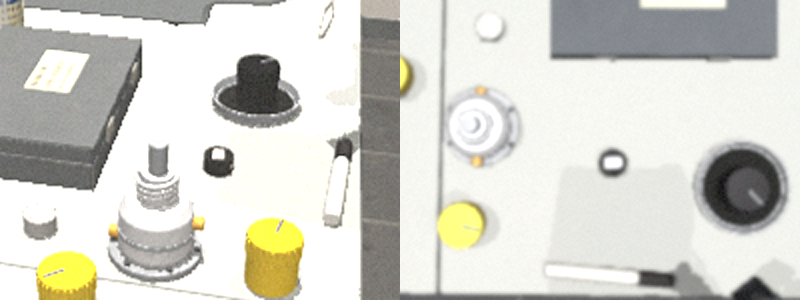

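The cap stands upright in the tray: top at (746,186) against the tray centre at (740,187) in the top crop. The specimens and the pen have not moved and the arm is clear, so I'm handing in.

```bash
python3 -c "
from cell import hand_in
print(hand_in())"
```

```text
the job is handed in; nothing more can be done
None
```

I unscrewed the black cap (the thread let go at about 1.23 turns), lifted it off in the grip and stood it upright in the tray. The last pictures showed it standing near the tray's centre with the specimens and pen in place; the job is handed in, but no verdict came back.

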